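Set the lid press with the long gauge and work its pedal

ROBOT

A 7-joint arm with a two-finger parallel gripper is mounted at the origin on the work surface. World frame = base frame: x ahead of the robot, y to its left, z up, the work surface at z = 0. Lengths are in m, angles in rad, forces in N, time in s.
With the tool pointing down it reaches from about 0.35 to 0.9 m from the base axis. Payload 19.9 kg.
Tool frame: the origin (TCP) lies between the finger pads; the fingertips stand 19 mm ahead of it and the grasp point (between the pads) is the TCP; z points along the fingers, y is the line along which they close (so a half turn about z gives the same grasp; the last joint's range is limited). The gripper opens to 94 mm and grips with 3 to 60 N. Pads are 16 mm wide; open, the fingers measure 119 mm over their backs; the gripper's body (75 mm by 177 mm) begins 78 mm behind the grasp point.
Start: joints at [-1.155, 0.417, -0.01, 1.614, 0.005, 1.111, -0.053], TCP at [0.276, 0.561, 0.194] pointing down, gripper open.
Joint ranges: [-2.81, 2.81], [-0.39, 2.02], [-1.27, 1.25], [0.06, 2.57], [-1.19, 4.33], [0.19, 2], [-2.82, 2.82]. Speed limits (rad/s): [1.89, 1.89, 2.39, 2.39, 3.01, 3.01, 3.01].

INTERFACE

Orientations are given as a 3x3 rotation matrix whose columns are the frame's x, y, z axes.
In Python, from rig import robot gives the robot as it stands. Calls block until the motion is done:
- robot.move_ptp(position, orientation): joint-space move of the TCP to a pose.
- robot.move_linear(position, velocity=0.15, frame=None, threshold=None): straight line of the TCP; frame=None keeps the orientation; velocity is the mean speed in m/s. With threshold (N) it stops when the force on the tool has changed by that much, and returns True; else False.
- robot.goto_joints(angles): joint-space move.
- robot.gripper_to(opening): finger opening in m; the grip force is fixed at half the most; returns when the fingers have stopped.
- robot.pause(seconds).
- robot.ik(position, orientation): joint angles nearest the present ones, or None.
- robot.get_state(): the state.
- robot.grab_frame(name): name is "scene" or "side" or "wrist"; returns the picture (480x640x3 uint8, red, green, blue); there is no depth.
- robot.camera_info(name): a dict with "fx", "fy", "cx", "cy" (pixels), "rvec" (rotation vector, rad) and "tvec" (3), from world to camera coordinates, as OpenCV has them. Camera axes: x right, y down, z forward; pixel columns grow to the right and rows downward; lengths in m; the calibration is good to about 2 mm. A picture is of the moment at which its call begins: read the wrist's pose just before it. camera_info takes no time and is no camera call; for the wrist camera it gives the pose at the moment of the call.
A pose or a line that the arm cannot do raises robot.PlanningError and nothing moves.
- robot.sign_off(): hands the job in; it is judged then, once.
The state is a dict: "time": time; "qpos": joint angles; "joint_vel": joint speeds; "effort": joint torques, N m; "ee_pos": TCP position; "tool_rot": TCP orientation; "force": force on the tool from outside, world axes, zero at the start; "moment": the same for the moment, N m; "opening": finger opening in m; "grasp_force": force on a finger pad.
Only numpy, scipy, OpenCV 4.12 (cv2) and the standard library are available. Lean on these libraries where they do the work, as an engineer would, in place of code of your own. Each camera call takes 0.05 s, during which the arm holds its last target. There are 200 camera calls.

TASK

Set up the lid press for the next batch of rearing cups: take the setting gauge with the long blade (leave the short one) and slide its blade into the gap under the press's jaw, flat on the sloping bed, until its shoulder comes up against the jaw, and leave it lying there. Then press the pedal right down to its stop, hold it for a moment and let it come up again. Leave everything else on the table where it stands.

Things in the scene. Friction and masses are not known exactly. Their poses are not given: they have to be found in the camera images.
- gauge: the long metal setting gauge, lying flat: blade 155 long, 36 wide, 4 thick; upright grip fin 32 long (x), 12 thick (y), up to 48 above the underside; shoulder: a crossbar 36 wide, 8 long, up to 16. Origin: on the underside, below the fin's middle; x to the blade's tip (x = 105; tail x = -50), z up. The shoulder's front face is at x = 55, so 50 of blade stand out before it. 0.2 kg
- gauge_tip (a point): middle of the long gauge's tip edge, on its underside (axes as gauge)
- short_gauge: the short gauge, a bystander: the same as the long gauge (origin and axes too), but its tip is at x = 77, so only 22 of blade stand out before the shoulder
- bed: fixed steel bed of the grey lid press, falling 25 degrees towards the robot. Origin: on the bed surface, in the middle of the gap's mouth, 75 above the table; x up the slope, y level out of the mouth (left), z square off the bed. Gap: y = -60 to 0, x = -20.5 to 20.5, 7 high. Bare bed: y = 0 to 115, x = -30 to 50; a fence 5 high, 10 wide, runs along its lower edge, inner face x = -20.5
- press: the press's fixed base: footprint x = -60 to 110, y = -100 to 100, origin on the table, z up. A column 45 (x) by 60 (y), 165 high, stands at x = 72, y = -55. In the bed's axes the fixed jaw above the gap spans x = -30 to 45, y = -60 to 0, z = 7 to 43, with a plunger on top (to z = 93) that goes down with the pedal
- pedal_base: fixed base of the pedal, 120 (x) by 90 (y), 46 high at the hinge block at its +x end; side cheeks 38 high at y = 42 and -42. Origin: on the table, middle of the base. The pedal's free end points to -x.
- pedal_pad (a point): point to press: on top of the rubber pad near the pedal's free end, 66 from the hinge, in the middle of the 64 wide plate; about 58 above the table when up and 44 when down. The free end is 19 farther out. The axes turn with the pedal.
- pedal (a joint): angle of the spring pedal: 0 up, 0.22 rad fully down on its stop; about 5 N at the pad to start it and 10 N to hold it down; it springs back
- cup: bystander: small open clear cup, 40 across, 35 high; origin: middle of its underside
- vial: bystander: upright closed glass vial, 24 across, 55 high; origin: middle of its underside
- spawn: bystander: white bottle, 80 across, 190 high; origin: middle of its underside
- tub: bystander: clear tub with black lid, 72 across, 70 high; origin: middle of its underside
- pot: bystander: small grey pot with black lid, 40 across, 35 high, before the press; origin: middle of its underside
- bottle: bystander: white bottle, 68 across, 160 high, behind the press's bed; origin: middle of its underside
- jelly: bystander: small amber pot with white lid, 36 across, 30 high, before the pedal; origin: middle of its underside
Not all that is in view belongs to the job. Leave any blue, brown or yellow look-alike of the gauge alone.

How it is judged:
By the outcome, as a careful person would: the job done as asked, in the order asked, and still so for the second after the job is handed in, with the robot touching nothing.
It also fails if it takes over 58 s, if anything falls off the work surface, if the arm or the gripper's body presses on something with over 40 N, if the wrist force passes 120 N, or if a joint passes its speed limit or range.

## Working session

There is one attempt and no reset: what is moved stays moved. The work goes in short steps, each a Python script; the robot and the scene stay as the last script left them, time stands still between calls to the robot, and variables do not carry over. Pictures are saved under pics/ and viewed, at most 10 in all, crops included, and the job is handed in when it is done.

```bash
mkdir -p pics; ls; python3 - <<'E'
from rig import robot
import cv2
for n in("scene","side"):
    cv2.imwrite(f"pics/{n}0.png",robot.grab_frame(n)[:,:,::-1]); print(n,robot.camera_info(n))
print(robot.camera_info("wrist")); s=robot.get_state(); print(s)
E
```

```text
pics
scene {'fx': 501.1652687652569, 'fy': 501.1652687652569, 'cx': 324.1663282901725, 'cy': 240.4368115970999, 'rvec': array([ 1.8964405 ,  1.32909106, -0.61645402]), 'tvec': array([-0.18118452, -0.21356343,  1.47484382])}
side {'fx': 473.8885166948642, 'fy': 473.8885166948642, 'cx': 309.7785746143135, 'cy': 240.8500084507717, 'rvec': array([ 2.38842666, -0.25651856,  0.11531694]), 'tvec': array([-0.46858128,  0.14986757,  1.02753607])}
{'fx': 390.88673946192506, 'fy': 390.88673946192506, 'cx': 318.4175903532931, 'cy': 238.82509102697193, 'rvec': array([-2.47276646, -1.53832856, -0.20221219]), 'tvec': array([-0.62420593, -0.02589548,  0.39119421])}
{'time': 0.1, 'qpos': array([-1.15545974,  0.41789028, -0.010352  ,  1.61411943,  0.00472842,
        1.11067841, -0.05301301]), 'joint_vel': array([-0.00048081, -0.00093942,  0.00031021, -0.00160144, -0.00048667,
        0.00151489, -0.00023167]), 'effort': array([ 1.67065496e-03, -8.52570891e+01,  6.40094150e-01, -4.26695824e+01,
       -4.89515159e-02,  1.63395266e-02,  4.69479892e-05]), 'ee_pos': array([0.27553261, 0.56059889, 0.19380031]), 'tool_rot': array([[-8.97475546e-01,  4.41064045e-01, -3.90256595e-04],
       [ 4.41064208e-01,  8.97474996e-01, -9.98141136e-04],
       [-8.99986306e-05, -1.06793548e-03, -9.99999426e-01]]), 'force': array([-0.14521601,  0.49559198,  0.40292258]), 'moment': array([-0.00871462, -0.01766525, -0.0251031 ]), 'grasp_force': 0.0, 'opening': 0.0939440509558779}
```

View pics/scene0.png

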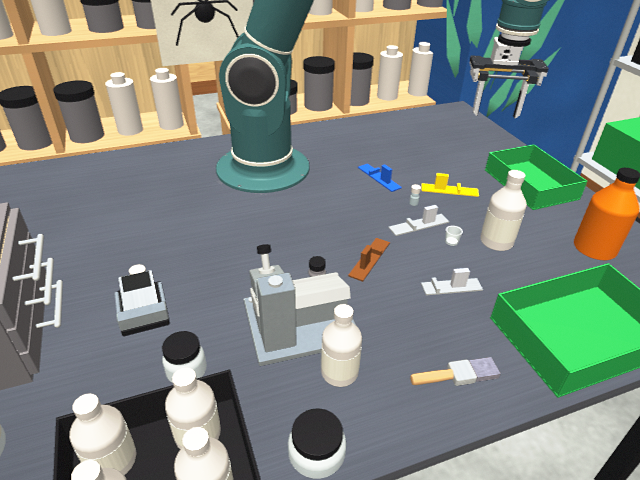

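View pics/side0.png

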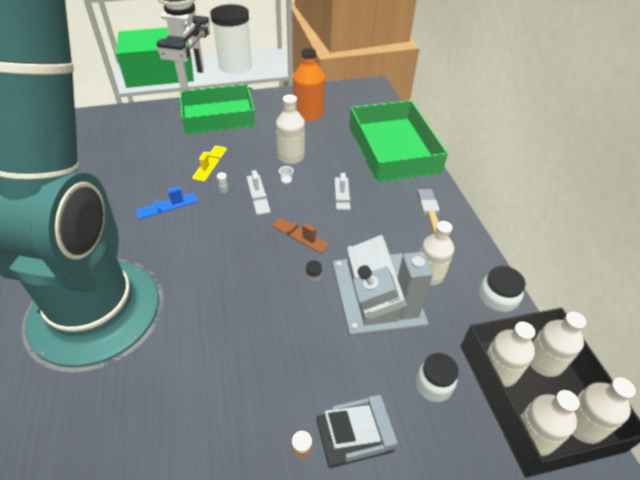

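Candidates in the scene view are metal A (420,222), metal B (452,284), and the look-alikes blue (380,177), yellow (450,188) and brown (370,258), plus a brush (455,373). Only A and B are metal, so I'll compare them close up.

```bash
python3 - <<'E'
import cv2,numpy as np
a=cv2.imread("pics/scene0.png")[200:300,380:490]; b=cv2.imread("pics/side0.png")[160:220,235:365]
A=cv2.resize(a,(550,500),interpolation=cv2.INTER_CUBIC)
B=cv2.resize(b,None,fx=6,fy=6,interpolation=cv2.INTER_CUBIC)
cv2.imwrite("pics/cA.png",A);cv2.imwrite("pics/cB.png",B)
p=cv2.imread("pics/side0.png")[225:475,285:445]
cv2.imwrite("pics/cP.png",cv2.resize(p,None,fx=2.4,fy=2.4,interpolation=cv2.INTER_CUBIC))
E
```

```text
(no output)
```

View pics/cA.png

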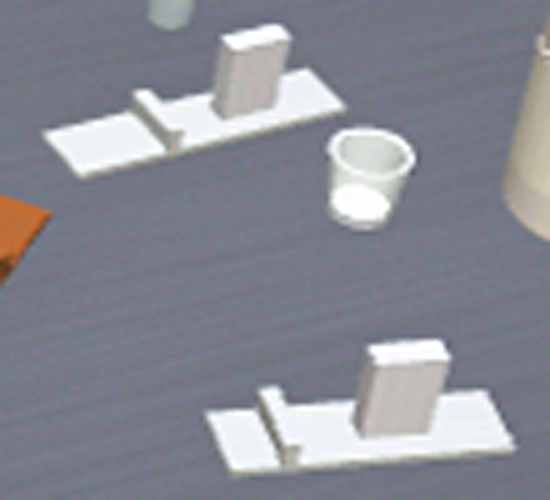

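View pics/cB.png

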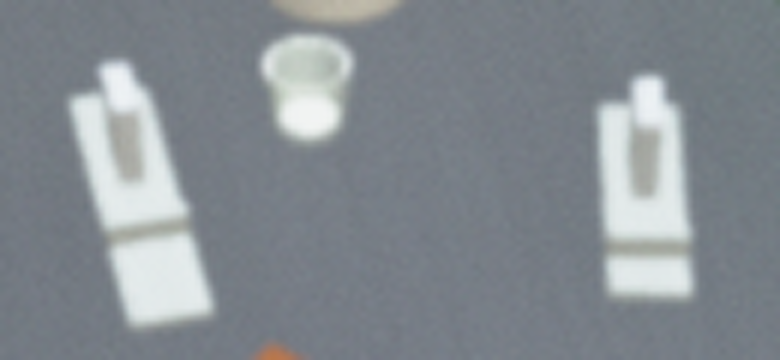

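View pics/cP.png

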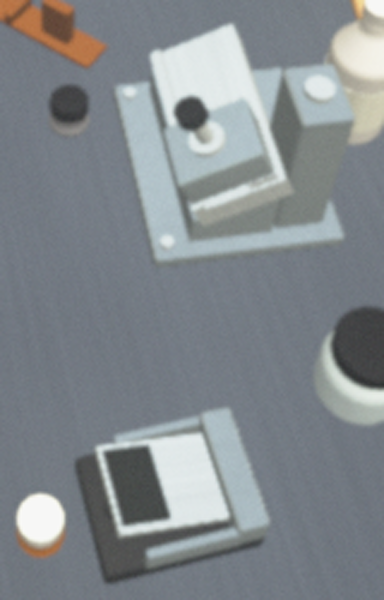

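A (scene 420,222 / side 258,193) has the long 50 mm blade ahead of its shoulder and B (452,284 / 342,190) has the short stub, so A is the one to take. Next I'll fit the poses.

```bash
cat > h.py <<'E'
import numpy as np,cv2
from scipy.optimize import least_squares
from rig import robot
def proj(ci,P): return cv2.projectPoints(np.array(P,float).reshape(-1,1,3),ci["rvec"],ci["tvec"],np.array([[ci["fx"],0,ci["cx"]],[0,ci["fy"],ci["cy"]],[0,0,1.]]),None)[0].reshape(-1,2)
def Rz(a): c,s=np.cos(a),np.sin(a); return np.array([[c,-s,0],[s,c,0],[0,0,1]])
def Ry(a): c,s=np.cos(a),np.sin(a); return np.array([[c,0,s],[0,1,0],[-s,0,c]])
def fit(obs,x0,z,tilt=0,):
    # obs: list of (ci, local mm pts, pixels); x0=(x,y,yaw)
    f=lambda p:np.concatenate([(proj(ci,(Rz(p[2])@Ry(-tilt)@(np.array(L).T/1e3)).T+[p[0],p[1],z])-px).ravel() for ci,L,px in obs])
    r=least_squares(f,x0,loss="soft_l1"); return r.x,np.abs(f(r.x)).round(1)
def at_z(ci,uv,z):
    r=least_squares(lambda p:proj(ci,[p[0],p[1],z])[0]-uv,[.5,0]); return r.x
E
python3 - <<'E'
from h import *
sc,sd=robot.camera_info("scene"),robot.camera_info("side")
a=lambda l,s,o:np.array(l)/s+o
G=[[105,18,2],[105,-18,2],[-50,18,2],[-50,-18,2]]
g,e=fit([(sc,G,a([(83,175),(46,133),(345,104),(313,71)],5,[380,200])),
 (sd,G,a([(213,312),(130,326),(150,88),(70,97)],6,[235,160]))],[.45,.2,-1.5],0)
print("gauge",g,e)
o=[285,225]
B=[[-30,0,43],[45,0,43],[45,-60,43],[-30,-60,43],[50,115,0],[-30,115,5]]
b,e=fit([(sd,B,a([(163,130),(245,100),(266,160),(180,192),(234,25),(150,52)],2.4,o))],[.55,0,0],.075,np.radians(25))
print("bed",b,e)
print("scene proj bed",proj(sc,(Rz(b[2])@Ry(-np.radians(25))@np.array(B).T/1e3).T+[b[0],b[1],.075]).round())
for n,uv,z in [("baseLL",(115,85),.008),("baseLR",(158,262),.008),("baseRR",(344,238),.008),("col",(320,88),.165),("pad",(137,484),.058),("padNL",(96,450),.058),("padNR",(121,535),.058),("hingeTL",(201,413),.046),("hingeTR",(237,540),.046),("pot",(69,100),.035),("jelly",(41,508),.03)]:
    print(n,at_z(sd,a(uv,2.4,o),z).round(4))
for n,uv,z in [("bottle",(443,228),.16),("cup",(286,172),.035)]: print(n,at_z(sd,uv,z))
E
```

```text
gauge [ 0.40140859  0.32783593 -1.53672971] [0.4 0.6 0.  0.8 0.6 1.6 0.8 0.5 0.5 0.6 0.3 0.6 0.7 0.3 0.  0.2]
bed [ 0.58931533 -0.11524103 -0.06927041] [0.1 0.7 0.5 0.3 0.2 1.3 0.5 0.9 0.5 0.8 0.6 1.8]
scene proj bed [[277. 265.]
 [284. 276.]
 [252. 282.]
 [247. 271.]
 [347. 288.]
 [335. 273.]]
baseLL [0.5408 0.0221]
baseLR [ 0.5274 -0.1799]
baseRR [ 0.6947 -0.1909]
col [ 0.6612 -0.1422]
pad [ 0.4513 -0.3795]
padNL [ 0.4288 -0.3495]
padNR [ 0.4314 -0.4109]
hingeTL [ 0.5141 -0.334 ]
hingeTR [ 0.5111 -0.4275]
pot [ 0.4869 -0.0087]
jelly [ 0.3836 -0.3714]
bottle [ 0.74749326 -0.06296375]
cup [0.48697588 0.33357153]
```

```bash
cat >> h.py <<'E'
T25=np.radians(25)
def bedR(b): return Rz(b[2])@Ry(-T25)
def bedP(b,p): return bedR(b)@(np.array(p)/1e3)+[b[0],b[1],.075]
def toolG(Rg,s): # tool z=-gauge z, tool y = s*gauge y
    y=s*Rg[:,1]; z=-Rg[:,2]; return np.column_stack([np.cross(y,z),y,z])
def gaugeInBed(b): R=bedR(b); return np.column_stack([-R[:,1],R[:,0],R[:,2]])
E
python3 - <<'E'
from h import *
b=[.5893,-.1152,-.0693]; g=[.4014,.3278,-1.5367]
ci=robot.camera_info("wrist"); s=robot.get_state(); R=cv2.Rodrigues(ci["rvec"])[0]
c=-R.T@ci["tvec"]; T=s["tool_rot"]; print("cam in tool",T.T@(c-s["ee_pos"]),"cam axis",(T.T@R.T).round(3))
for k in(1,-1):
    for n,p,Rt in [("hov",[*g[:2],.2],toolG(Rz(g[2]),k)),("grasp",[*g[:2],.034],toolG(Rz(g[2]),k)),("look",bedP(b,[0,60,200]),toolG(gaugeInBed(b),k)),("pl",bedP(b,[0,55,34]),toolG(gaugeInBed(b),k)),("pre",bedP(b,[0,120,60]),toolG(gaugeInBed(b),k))]:
        q=robot.ik(p,Rt); print(k,n,np.array(p).round(3),None if q is None else np.round(q,2))
E
```

```text
cam in tool [ 0.07564233 -0.00045358 -0.19057411] cam axis [[-0.001 -0.966 -0.259]
 [ 1.    -0.001  0.   ]
 [-0.001 -0.259  0.966]]
1 hov [0.401 0.328 0.2  ] [-0.99  0.22  0.28  1.88 -0.07  1.05 -0.64]
1 grasp [0.401 0.328 0.034] [-0.94  0.46  0.24  2.01 -0.16  0.69 -0.56]
1 look [ 0.509 -0.049  0.256] [-0.77 -0.18  0.72  2.18  0.26  0.68 -0.27]
1 pl [ 0.579 -0.059  0.106] [-0.52  0.31  0.65  2.19 -0.62  0.32  0.55]
1 pre [0.572 0.006 0.129] [-0.62  0.23  0.57  2.19 -0.17  0.33 -0.01]
-1 hov [0.401 0.328 0.2  ] [-0.53  0.23 -0.25  1.86  0.06  1.05  2.37]
-1 grasp [0.401 0.328 0.034] [-0.49  0.47 -0.31  1.99  0.21  0.71  2.25]
-1 look [ 0.509 -0.049  0.256] [-1.14 -0.31  1.    2.18  0.5   0.74  2.66]
-1 pl [ 0.579 -0.059  0.106] [-0.85  0.47  1.09  2.2  -1.08  0.48 -2.19]
-1 pre [0.572 0.006 0.129] [ 0.83  0.38 -1.08  2.15  0.93  0.54  2.17]
```

```bash
python3 - <<'E'
from h import *
b=[.5893,-.1152,-.0693]; g=[.4014,.3278,-1.5367]
import pickle
robot.move_ptp(bedP(b,[0,95,190]),toolG(gaugeInBed(b),1))
print(robot.get_state()["time"])
c1=robot.camera_info("wrist"); cv2.imwrite("pics/wb.png",robot.grab_frame("wrist")[:,:,::-1])
robot.gripper_to(.05)
robot.move_ptp([*g[:2],.17],toolG(Rz(g[2]),1))
print(robot.get_state()["time"],robot.get_state()["ee_pos"])
c2=robot.camera_info("wrist"); cv2.imwrite("pics/wg.png",robot.grab_frame("wrist")[:,:,::-1])
pickle.dump((c1,c2),open("c.pkl","wb"))
L=np.array([[-30,0,43],[45,0,43],[-30,-60,43],[45,-60,43],[50,115,0],[-30,115,5],[-20.5,0,0],[20.5,0,0]])
print(proj(c1,[bedP(b,l) for l in L]).round())
G=np.array([[105,18,4],[105,-18,4],[-50,18,4],[-50,-18,4],[16,6,48],[16,-6,48],[-16,6,48],[-16,-6,48]])/1e3
print(proj(c2,(Rz(g[2])@G.T).T+[*g[:2],0]).round())
E
```

```text
2.3167
4.5583 [0.40229865 0.32668803 0.17046083]
[[287. 321.]
 [366. 321.]
 [288. 376.]
 [364. 376.]
 [370. 193.]
 [288. 194.]
 [299. 302.]
 [338. 302.]]
[[336. 319.]
 [300. 319.]
 [338. 162.]
 [298. 162.]
 [325. 246.]
 [311. 246.]
 [325. 208.]
 [311. 208.]]
```

View pics/wb.png

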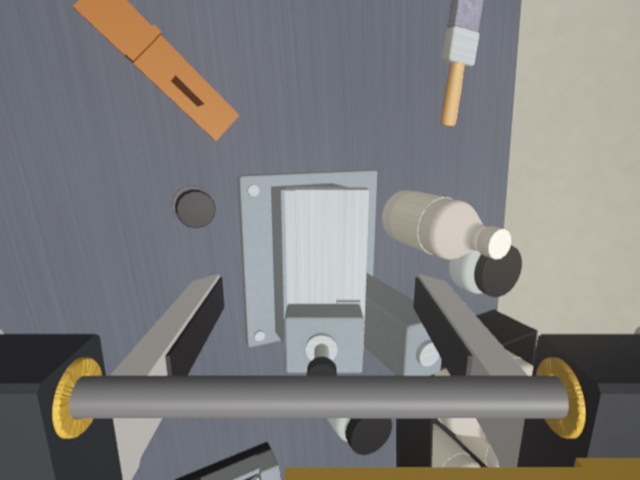

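View pics/wg.png

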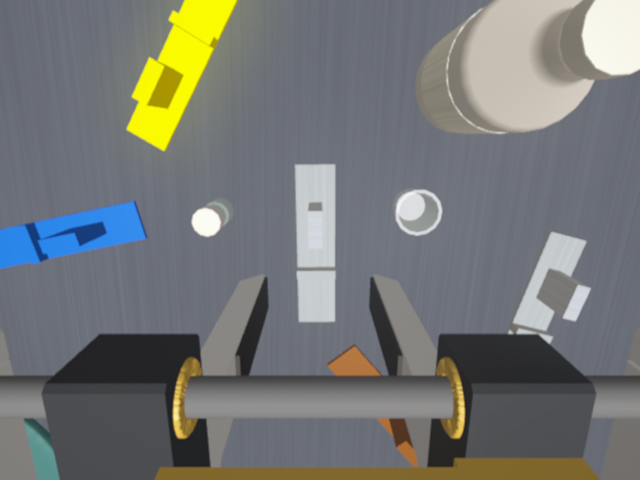

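The gauge in the wrist view spans tip (299..335,321) to tail (295..335,164), within 2 px of the prediction. The bed's end edge is at row 188, cols 283..367, a few px off, so I'll enlarge it.

```bash
python3 - <<'E'
import cv2
a=cv2.imread("pics/wb.png")[180:385,265:400]
cv2.imwrite("pics/wbc.png",cv2.resize(a,None,fx=2.9,fy=2.9,interpolation=cv2.INTER_CUBIC))
E
```

```text
(no output)
```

View pics/wbc.png

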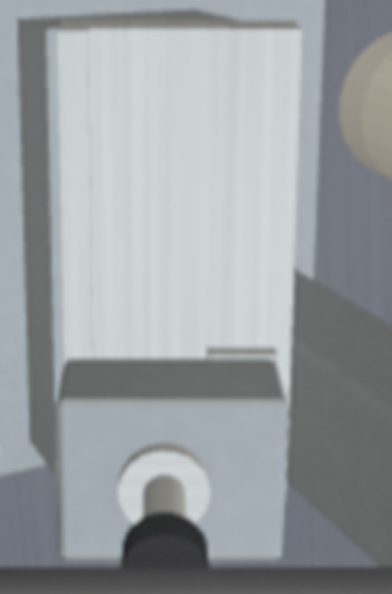

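```bash
python3 - <<'E'
from h import *
import pickle
c1,c2=pickle.load(open("c.pkl","rb"))
sd=robot.camera_info("side")
a=lambda l,s,o:np.array(l)/s+o
B=[[-30,0,43],[45,0,43],[45,-60,43],[-30,-60,43],[50,115,0],[-30.5,115,5]]
os=(sd,B,a([(163,130),(245,100),(266,160),(180,192),(234,25),(150,52)],2.4,[285,225]))
B2=B+[[-30,0,7],[45,0,7],[-20.5,115,5]]
ow=(c1,B2,a([(60,400),(285,399),(281,556),(62,558),(300,28),(50,30),(69,360),(275,360),(92,30)],2.9,[265,180]))
for n,ob in(("w",[ow]),("both",[os,ow])):
    b,e=fit(ob,[.589,-.115,-.07],.075,T25); print(n,b,e)
def signed(b): print((proj(c1,[bedP(b,l) for l in B2])-ow[2]).round(1).tolist())
signed(b)
G=[[105,18,4],[105,-18,4],[-50,18,4],[-50,-18,4],[16,6,48],[16,-6,48]]
g,e=fit([(c2,G,np.array([(335,321.5),(299,321.5),(335,164),(295,164),(323,249),(309,249)]))],[.4014,.3278,-1.5367],0); print(g,e)
E
```

```text
w [ 0.58738839 -0.11159925 -0.06980487] [0.8 0.2 1.1 0.2 0.6 1.8 0.2 1.1 0.2 0.1 2.8 0.1 1.  2.2 0.6 2.2 1.2 0.1]
both [ 0.58787597 -0.11201022 -0.07037381] [1.  0.4 0.7 1.4 1.5 2.5 1.7 2.1 1.6 0.1 0.5 0.9 0.3 0.  1.6 0.5 1.  2.1
 0.3 1.3 0.3 0.5 3.4 0.4 0.5 2.  1.1 1.9 0.7 0.4]
[[-0.3, 0.0], [1.6, 0.5], [1.0, 2.1], [0.3, 1.3], [0.3, 0.5], [3.4, 0.4], [-0.5, -2.0], [1.1, -1.9], [-0.7, 0.4]]
[ 0.39945714  0.32545656 -1.52941927] [0.  0.2 0.1 0.1 0.2 0.2 0.2 0.6 0.  0.4 0.4 0.3]
```

```bash
cat >> h.py <<'E'
B=[.5874,-.1117,-.070]; RT=toolG(gaugeInBed(B),1)
def inbed(): return (bedR(B).T@(robot.get_state()["ee_pos"]-[B[0],B[1],.075])*1e3).round(2)
E
python3 - <<'E'
from h import *
g=[.3995,.3255,-1.5294]; R=toolG(Rz(g[2]),1)
S=robot.get_state
robot.move_linear([*g[:2],.10],.15,R)
print(robot.move_linear([*g[:2],.033],.08,threshold=15))
robot.gripper_to(0.0); s=S(); print(s["opening"],s["grasp_force"],s["ee_pos"],s["force"])
robot.move_linear([*g[:2],.19],.2)
robot.move_ptp(bedP(B,[0,130,110]),RT)
robot.move_linear(bedP(B,[0,128,50]),.12)
s=S(); print(s["time"],s["opening"],s["grasp_force"],inbed(),(bedR(B).T@s["tool_rot"]).round(3).tolist(),s["force"])
E
```

```text
False
0.01142867200266017 29.999704957008362 [0.39963707 0.32555081 0.03305054] [ 0.59577623 -0.29261138 -0.46181083]
9.75 0.011406654428169714 30.0030380487442 [1.0000e-01 1.2813e+02 5.0250e+01] [[-0.0, 1.0, -0.0], [1.0, 0.0, -0.0], [-0.0, -0.0, -1.0]] [-0.04964621  0.70231699 -2.26054737]
```

```bash
python3 - <<'E'
from h import *
print(robot.move_linear(bedP(B,[0,128,28]),.03,threshold=4),inbed(),robot.get_state()["force"])
z=inbed()[2]+1.3
robot.move_linear(bedP(B,[0,128,z]),.03); print(inbed())
cv2.imwrite("pics/pre.png",robot.grab_frame("wrist")[60:460,120:520,::-1])
print(robot.move_linear(bedP(B,[0,90,z]),.05,threshold=6),inbed(),robot.get_state()["force"],robot.get_state()["time"])
E
```

```text
True [ -0.18 128.41  32.53] [-0.79664127  0.2635807   3.83747776]
[ -0.13 127.86  33.67]
False [-2.000e-02  9.027e+01  3.381e+01] [-0.60045968 -0.301345   -2.47325146] 11.5333
```

```bash
python3 - <<'E'
from h import *
z=33.7
print(robot.move_linear(bedP(B,[0,48,z]),.04,threshold=8)); s=robot.get_state(); print(inbed(),s["force"],s["opening"],s["time"])
E
```

```text
True
[-0.42 54.42 33.64] [0.76334221 4.60797618 0.82399171] 0.011317437897219807 12.3667
```

```bash
python3 - <<'E'
from h import *
p=inbed()
print(robot.move_linear(bedP(B,[p[0],p[1],30.5]),.02,threshold=5),inbed(),robot.get_state()["force"])
robot.gripper_to(.035); print(robot.get_state()["opening"])
robot.move_linear(bedP(B,[0,p[1]+1,110]),.12)
robot.move_linear(bedP(B,[0,100,190]),.2)
c=robot.camera_info("wrist"); f=robot.grab_frame("wrist")[:,:,::-1]; s=robot.grab_frame("side")[:,:,::-1]
x,y=cv2.resize(f[170:380,240:420],None,fx=2.2,fy=2.2,interpolation=2),cv2.resize(s[225:330,325:445],None,fx=3.2,fy=3.2,interpolation=2)
im=np.zeros((470,800,3),np.uint8); im[:462,:396]=x[:462,:396]; im[:336,400:784]=y[:336,:384]
cv2.imwrite("pics/done.png",im)
for X,Y,Z in [(54.4,0,0)]:
    L=[[-18,Y,Z] for Y in(0,105)]
    print(proj(c,[bedP(B,q) for q in [[-18,105,4],[18,105,4],[-18,0,16],[18,0,16]]]).round(1))
print(robot.get_state()["time"])
E
```

```text
True [-0.38 54.62 31.31] [ 0.63988969 -0.43099369 -0.93018636]
0.0349708586193672
[[301.9 208.1]
 [338.9 208.1]
 [302.6 312.3]
 [338.1 312.4]]
14.6667
```

View pics/done.png

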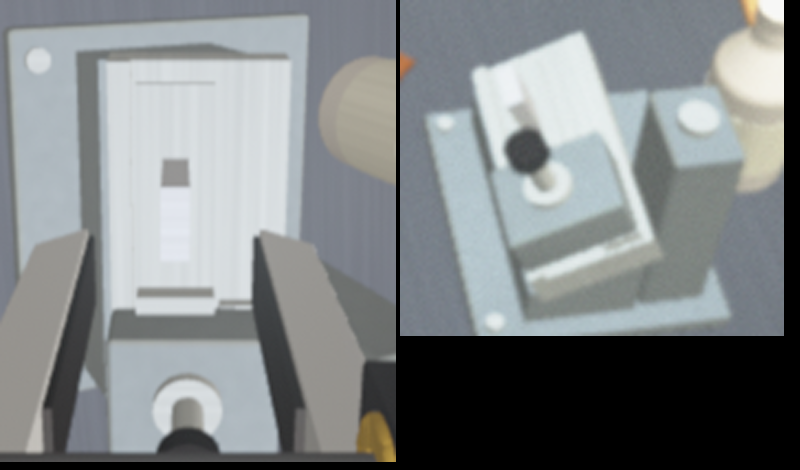

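The gauge is seated: tail edge at row 207.7 (predicted 208.1), shoulder touching the jaw face, blade centred between fence and edge. Next is the pedal.

```bash
python3 - <<'E'
from h import *
S=robot.get_state; p=[.4513,-.3795]
best=None
for R in (np.array([[1,0,0],[0,-1,0],[0,0,-1.]]),np.array([[-1,0,0],[0,1,0],[0,0,-1.]]),np.array([[0,1,0],[1,0,0],[0,0,-1.]]),np.array([[0,-1,0],[-1,0,0],[0,0,-1.]])):
    q=robot.ik([*p,.08],R)
    if q is not None:
        d=np.abs(q-S()["qpos"]).max(); print(np.round(q,2),d)
        if best is None or d<best[0]: best=(d,R)
R=best[1]
robot.move_linear(S()["ee_pos"]+[-.06,0,.06],.2)
robot.move_ptp([.43,-.2,.3],R); robot.gripper_to(0)
robot.move_ptp([*p,.11],R)
f0=S()["force"]
print(robot.move_linear([*p,.056],.03,threshold=25),S()["ee_pos"],S()["force"]-f0,S()["time"])
for _ in range(4): robot.pause(.25); print(S()["ee_pos"].round(4),(S()["force"]-f0).round(1))
cv2.imwrite("pics/press.png",robot.grab_frame("side")[:,:,::-1])
E
```

```text
[ 0.13  0.58  0.7   1.82 -0.46  0.91 -0.54] 0.6796785674234538
[ 0.03  0.64  0.85  1.82 -0.58  0.95  2.7 ] 2.992191473082415
[-0.02  0.68  0.93  1.82 -0.66  0.98  1.19] 1.4796599980009943
[ 0.25  0.54  0.52  1.81 -0.33  0.88 -2.21] 1.925168346638266
False [ 0.45139371 -0.37952671  0.05613928] [-0.66486401  0.18941769 -0.48924931] 19.725
[ 0.4513 -0.3795  0.056 ] [-0.4  1.1 -0.8]
[ 0.4513 -0.3795  0.056 ] [ 0.2 -0.2 -1.2]
[ 0.4513 -0.3795  0.056 ] [0.2 0.3 0.3]
[ 0.4513 -0.3795  0.056 ] [-0.4  0.4  0.5]
```

No contact force, so I'll look.

```bash
python3 - <<'E'
import cv2
a=cv2.imread("pics/press.png")[220:480,200:460]
cv2.imwrite("pics/pc.png",cv2.resize(a,None,fx=2.3,fy=2.3,interpolation=2))
E
```

```text
(no output)
```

View pics/pc.png

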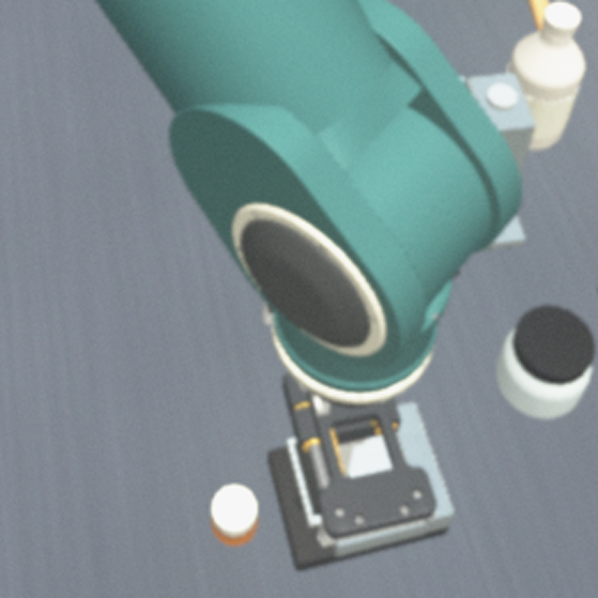

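The gripper is over the pad but the plate edge (crop 289,442 to 315,524) hasn't moved. I'm out of picture views, so I'll check numerically.

```bash
python3 - <<'E'
from h import *
s=robot.get_state(); print(s["opening"],s["ee_pos"],s["tool_rot"].round(3).tolist(),s["force"],s["moment"],s["effort"].round(1))
sc,sd=robot.camera_info("scene"),robot.camera_info("side")
P=[[.4513,-.3795,z] for z in(.037,.058)]
print(proj(sc,P),proj(sd,P))
for n in("scene",):
    f=robot.grab_frame(n); o=cv2.imread("pics/scene0.png")[:,:,::-1]
    for im in(o,f): print(im[258:334:3,104:176:4].mean(2).astype(int))
E
```

```text
0.0005365180508714617 [ 0.45128998 -0.37949252  0.05599658] [[1.0, -0.0, -0.0], [-0.0, -1.0, 0.0], [-0.0, -0.0, -1.0]] [-0.38220813  0.04661966 -0.64073225] [-0.00998506  0.13600088 -0.03340947] [ -0.  -83.4  12.1 -33.3  -0.   -0.    0. ]
[[137.73341308 289.29365684]
 [135.54627621 281.67797607]] [[341.32165787 431.37394653]
 [342.06702521 426.67563422]]
[[121 123 119 122 121 119 122 119 116 118 121 119 120 119 118 120 121 122]
 [119 116 120 119 117 118 118 121 120 117 120 120 120 119 119 121 118 120]
 [121 120 118 119 120 119 118 111 149 184 115 120 119 120 120 120 122 120]
 [121 118 118 118 117 120 116 255 254 254 255 118 122 123 121 120 122 119]
 [118 121 120 118 118 116 163 254 254 255 249 157 115 120 121 119 119 120]
 [114 119 120 119 120 122 111 255 192  37  49  63 119 119 119 121 123 119]
 [119 122 122 116 134 109  47  52  53  55  54  45 235 120 120 121 121 121]
 [121 120 118 118 234  52  49  53  54  52  54  51 241 124 122 125 121 120]
 [118 120 119 119 251  52  51  53  54  53  54  49 254  38 200 121 120 121]
 [121 117 122 120 255  47  50  53  51  51  51  46 231  41 208 121 12
[... 2458 characters left out ...]
199 199 198 193 125 123]
 [124 121 123 166 106 251 244 193 195 196 196 192 196 196 196 196 127 124]
 [122 122 124 151 203 197 195 193 192 196 195 196 192 125 129 128 102 119]
 [126 124 123 156 199 199 195 196 196 191 121 126 124 129 127 127  93 123]
 [122 124 123 137 196 199 188 123 127 125 126 125 126 124 125 130  79 128]
 [125 125 124 119 125 128 128 126 125 128 125 125 125 135  46  36  22 123]
 [126 121 120 119 127 125 122 123 126 124 127  51  39  27  27  25  50 121]
 [121 123 125 126 128 123 123 128  55  41  28  30  26  34 112 129 124 123]
 [128 121 123 122 119  53  42  25  28  26  29  98 129 122 124 124 126 122]
 [124 126 124 122 116  28  23  32  97 130 126 123 125 127 121 123 129 114]]
```

The fingertip appears to end at scene row about 280, roughly the pad's surface, so it hasn't reached the pad yet. I'll keep descending with the force guard.

```bash
python3 - <<'E'
from h import *
S=robot.get_state; p=[.4513,-.3795]; f0=S()["force"]
for z in (.05,.045,.04,.035,.03):
    h=robot.move_linear([*p,z],.03,threshold=22); s=S(); print(h,s["ee_pos"].round(4),(s["force"]-f0).round(1),s["time"])
    if h: break
f=robot.grab_frame("scene"); print(f[258:300:3,112:164:4].mean(2).astype(int))
E
```

```text
False [ 0.4511 -0.3794  0.0497] [-0.7 -1.1 -0.2] 21.175
False [ 0.4512 -0.3798  0.0451] [-1.7 -1.   4.9] 21.4917
False [ 0.4511 -0.38    0.0402] [-3.8 -2.3  6.4] 21.8083
False [ 0.4509 -0.3801  0.0352] [-5.1 -1.   7.6] 22.125
True [ 0.4508 -0.3803  0.0326] [-5.5  5.5 23.9] 22.3417
[[114  43  46 102 107 194 116 120 120 121 120 122 119]
 [122 126 117 191 140 191 186 119 121 120 121 119 122]
 [121 121 121 191 173 194 195 185 117 121 121 118 121]
 [121 116 121 215 193 146 191 255 255 122 121 123 120]
 [119 119 118 149 191  62 189 255 248 122 120 121 120]
 [119 121 123 119 191  79 191 160 149 118 116 121 120]
 [122 118 121 116 191 165 193 183 141  86 243 120 120]
 [118 119 117 120 190 197 197 194  51  53 255 122 122]
 [121 121 122  41 123 192 130 191  55  52 254  37 201]
 [123 122 205  42  54 191  59 193  52  54 214  39 209]
 [121 123 146  38  52 171  98 101  53  42 175  34 209]
 [122 116  26  86  55  51  42 130 254 246 244  24 210]
 [123 207  32 177 161 250 244 244 243 243 243 248 138]
 [121 209  38 243 243 240 242 245 243 242 242 239  75]]
```

Contact came at TCP z of about 0.047, then a spring rise and a stop after about 14 mm at 24 N. Now I'll hold, release and retreat.

```bash
python3 - <<'E'
from h import *
S=robot.get_state; p=[.4513,-.3795]
robot.pause(.4); print(S()["ee_pos"].round(4),S()["force"].round(1))
robot.pause(.4); print(S()["force"].round(1))
robot.move_linear([*p,.07],.05); robot.move_linear([*p,.2],.15); robot.pause(.5)
f=robot.grab_frame("scene"); o=cv2.imread("pics/scene0.png")[:,:,::-1].astype(int)
d=np.abs(f.astype(int)-o).sum(2)>60
print("pedal changed px rows>=276:",d[276:334,104:176].sum())
s=robot.grab_frame("side").astype(int); q=cv2.imread("pics/done.png") 
# gauge still there: fit check vs bed end region in scene
print("bystander changes", {n:int(d[r].sum()) for n,r in {"B":np.s_[265:296,418:486],"cup":np.s_[225:248,444:464],"brown":np.s_[238:280,348:392],"spawn":np.s_[170:250,480:526],"bottle":np.s_[305:386,318:364],"vial":np.s_[183:208,408:423],"tubs":np.s_[330:375,160:208],"A old":np.s_[205:237,388:450]}.items()})
print(S()["time"])
E
```

```text
[ 0.4508 -0.3803  0.0326] [-6.4  6.2 23.9]
[-6.   5.2 22.8]
pedal changed px rows>=276: 0
bystander changes {'B': 0, 'cup': 0, 'brown': 0, 'spawn': 0, 'bottle': 0, 'vial': 0, 'tubs': 0, 'A old': 760}
25.7333
```

```bash
python3 - <<'E'
from h import *
robot.move_ptp([.36,-.38,.3],robot.get_state()["tool_rot"])
s=robot.grab_frame("side")[:,:,::-1]
y=cv2.resize(s[225:330,325:445],None,fx=3.2,fy=3.2,interpolation=2)[:336,:384].astype(int)
d=np.abs(y-cv2.imread("pics/done.png")[:336,400:784]).sum(2)
print((d[30:150,70:200]>90).sum(), y[30:150,70:200].mean())
if (d[30:150,70:200]>90).sum()<100: print(robot.sign_off())
E
```

```text
0 209.7644871794872
the job is handed in; nothing more can be done
None
```

The job is handed in. The long gauge lies flat on the bed with its blade in the gap and its shoulder against the jaw. The pedal went down to its stop, was held for about 0.8 s and came fully back up, and the bystanders I compared between pictures had not moved.

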